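# Pack the tea boxes into the tray

### The arm

A 6-joint arm with a two-finger parallel gripper is mounted at the origin on a cart in front of the work surface, level with it; the furniture and walls round the work are solid. World frame = base frame: x ahead of the robot, y to its left, z up, the work surface at z = 0. Lengths are in m, angles in degrees, forces in N, time in s.
With the tool pointing down it reaches from about 0.25 to 0.85 m from the base axis. Payload 12.5 kg.
Tool frame: the origin (TCP) lies at the very end of the fingers, on their centre line; the grasp point (between the pads) lies 19 mm behind it; z points along the fingers, y is the line along which they close (so a half turn about z gives the same grasp; the last joint's range is limited). The gripper opens to 93 mm and grips with 3 to 60 N. Pads are 15 mm wide; open, the fingers measure 128 mm over their backs; the gripper's body (75 mm by 188 mm) begins 65 mm behind the grasp point.
Start: joints at [58.522, 20.094, 94.641, -0, 65.266, -4.847], TCP at [0.247, 0.492, 0.219] pointing down, gripper open.
Joint ranges: [-157.81, 157.81], [-45, 120.19], [0.68, 151.7], [-89.99, 269.99], [4.06, 180], [-164.3, 164.3]. Speed limits (degrees/s): [127.2, 127.2, 159.86, 180, 180, 180].

### API

Orientations are given as a 3x3 rotation matrix whose columns are the frame's x, y, z axes.
In Python, from rig import r, get_image, camera_params gives the robot as it stands.
- The arm moves only by the tool play_rows, never from a script. Its argument "steps" is a list that holds one entry, the list of rows, each a list of 7 numbers: the shift along the tool's x, y, z in mm, then the turn, a rotation vector about the tool's x, y, z in rad, then the gripper command: -1 is fully open, 1 is shut, values between are in proportion. A call has exactly 5 rows; each row shifts and turns the commanded pose from where the row before left it, along the tool's axes as they then stand; what a row does not reach is not made up. A row lasts 1/10 s, in which the tool goes at most 50 mm and 8.59 degrees, less where a joint would pass 70% of its speed; a pose out of reach is approached as far as the arm can. A call is refused whole if a number of a shift passes 50 or a number of a turn 0.15, either way. A call with a gripper value outside its range is refused whole. The fingers move at their own pace and stop on an object; "newtons" is the grip in N (left out, the last holds). Time passes only in rows, so rows that do not move let the fingers close, or fill a call up. It gives the time, the measured TCP pose, the force, the opening and the grip force at its end, in the units of the state.
- r.read_state(): the state, without advancing time (a new reading comes with each control period).
- get_image(name): name is "scene" or "top"; returns (picture, depth): 384x512x3 uint8, red, green, blue; 384x512 float32, m along the optical axis (not along the pixel's ray), 0 where there is no reading.
- camera_params(name): a dict with "mtx" (3x3 intrinsics, pixels), "k1" (the pictures are not rectified: a ray, as slopes to the right and down, at radius r is drawn at 1 + k1 r^2 times it, then the intrinsics apply), "view" (4x4, takes a point from world to camera coordinates). Camera axes: x right, y down, z forward; pixel columns grow to the right and rows downward; lengths in m; the calibration is good to about 2 mm. A picture is of the moment at which its call begins. camera_params takes no time and is no camera call.
- r.sign_off(): hands the job in; it is judged then, once.
The state is a dict: "time": time; "qpos": joint angles; "dq": joint speeds; "joint_torque": joint torques, N m; "tool_pos": TCP position; "orientation": TCP orientation; "contact_force": force on the tool from outside, world axes, zero at the start; "ft_torque": the same for the moment, N m; "finger_gap": finger opening in m; "grip_force": force on a finger pad.
Only numpy, scipy, OpenCV 4.12 (cv2) and the standard library are available. Lean on these libraries where they do the work, as an engineer would, in place of code of your own. Each camera call takes 0.05 s, during which the arm holds its last target. There are 200 camera calls.

### The job

The low wooden tray already holds one tea box, standing near one end. Put the two tea boxes that stand on the worktop into the tray beside it, so that all three stand upright on the tray's floor in one row; there is just room for all of them.

Things in the scene. Friction and masses are not known exactly. Their poses are not given: they have to be found in the camera images.
- tray: Low open wooden tray, 106 (x) x 302 (y) mm outside, 40 mm high; walls and floor 6 mm thick, so inside it is 94 x 290 mm and the inner floor lies 6 mm above its underside. Loose, 0.9 kg, standing on the worktop. Origin: centre of its underside; z up, y along its length. The tea boxes rise well over its rim. Its small label frames at both ends are only ornament.
- tea_box0: Pale green and white cardboard tea box, 67 (x) x 86 (y) x 85 (z) mm (the flat sides reach up to 80 mm), 0.09 to 0.2 kg, rigid, standing on the worktop at the start. Origin: centre of its underside; z up; x the shorter way (grip it along x), y the longer way.
- tea_box1: Red cardboard tea box, 67 (x) x 82 (y) x 85 (z) mm (the flat sides reach up to 80 mm), 0.09 to 0.2 kg, rigid, standing on the worktop at the start. Origin: centre of its underside; z up; x the shorter way (grip it along x), y the longer way.
- tea_box2: Black cardboard tea box, 68 (x) x 78 (y) x 91 (z) mm, about 0.15 kg, rigid. At the start it stands in the tray, near its +y end (4 to 12 mm from the end wall), its y nearly along the tray's y. It need not be moved, but must end in the tray too. Origin: centre of its underside; z up; x the shorter way (grip it along x), y the longer way.
Things that resemble listed ones, but are neither listed nor needed, are in the scene too. What is shaped like the tea_box2 but orange is not meant. Of the things that look like the tea_box1, take the one that is farthest to the robot's right at the start.

How it is judged:
By the outcome, as a careful person would: the job done as asked, in the order asked, and still so for the second after the job is handed in, with the robot touching nothing.
It also fails if it takes over 51 s, if anything falls off the work surface, if the arm or the gripper's body presses on something with over 40 N, if the wrist force passes 120 N, or if a joint passes its speed limit or range.

## Working session

There is one attempt and no reset: what is moved stays moved. The work goes in short steps, Python scripts to look and compute and a tool call to move; the robot and the scene stay as the last step left them, time stands still between calls to the robot, and variables do not carry over. Pictures are saved under pics/ and viewed, at most 10 in all, crops included, and the job is handed in when it is done.

Besides the shell and the picture viewer there is one more tool, called after "Call:" by a JSON object that holds its "name" and its "arguments". play_rows: Moves the arm, as the interface text tells. Its arguments: {"type":"object","properties":{"steps":{"type":"array"},"newtons":{"type":"number"}},"required":["steps"]}

```bash
ls; mkdir -p pics; cat > h.py <<'E'
import numpy as np, cv2
from rig import r, get_image, camera_params
def cloud(name):
    im,d=get_image(name); c=camera_params(name); K=np.array(c["mtx"],float); V=np.array(c["view"],float)
    h,w=d.shape; u,v=np.meshgrid(np.arange(w),np.arange(h))
    p=np.stack([u,v],-1).reshape(-1,1,2).astype(np.float64)
    s=cv2.undistortPoints(p,K,np.array([c["k1"],0,0,0,0.])).reshape(h,w,2)
    P=np.dstack([s[...,0]*d,s[...,1]*d,d])
    W=(P-V[:3,3])@V[:3,:3]
    W[d<=0]=np.nan
    return im,d,W
E
python3 - <<'E'
from h import *
for n in("scene","top"):
    im,d,W=cloud(n); cv2.imwrite(f"pics/{n}0.png",cv2.resize(im[...,::-1],(800,600))); np.savez(f"{n}0.npz",im=im,W=W)
    c=camera_params(n);V=np.array(c["view"]);print(n,-V[:3,:3].T@V[:3,3],c["mtx"],c["k1"])
print(r.read_state())
E
```

```text
pics
scene [-0.22530648 -0.99433448  0.55756422] [[432.59012246   0.         256.929624  ]
 [  0.         432.59012246 196.91835117]
 [  0.           0.           1.        ]] -0.03861344150272063
top [ 0.32741415 -0.02978868  1.22790875] [[401.514982     0.         254.71317244]
 [  0.         401.514982   193.98716515]
 [  0.           0.           1.        ]] -0.14018195199803538
{'time': 0.1, 'qpos': array([ 5.85212648e+01,  2.01212598e+01,  9.46722864e+01, -1.54975333e-03,
        6.52667818e+01, -4.84736810e+00]), 'dq': array([-0.03626996, -0.10352906, -0.00951184,  0.03081946,  0.03457693,
        0.00760006]), 'joint_torque': array([ 4.70521409e-04, -4.98018193e+01, -2.85705632e+01,  7.00042234e-02,
        2.37855170e-02, -7.17999364e-05]), 'tool_pos': array([0.24635914, 0.49139304, 0.21816179]), 'orientation': array([[-8.93914035e-01,  4.48238127e-01, -5.28865100e-04],
       [ 4.48238435e-01,  8.93913573e-01, -9.10795708e-04],
       [ 6.45063288e-05, -1.05123073e-03, -9.99999445e-01]]), 'contact_force': array([ 0.34513648, -0.3424941 ,  0.46078434]), 'ft_torque': array([0.03159294, 0.02005684, 0.02846216]), 'grip_force': 0.0, 'finger_gap': 0.09333618217466705}
```

View pics/top0.png

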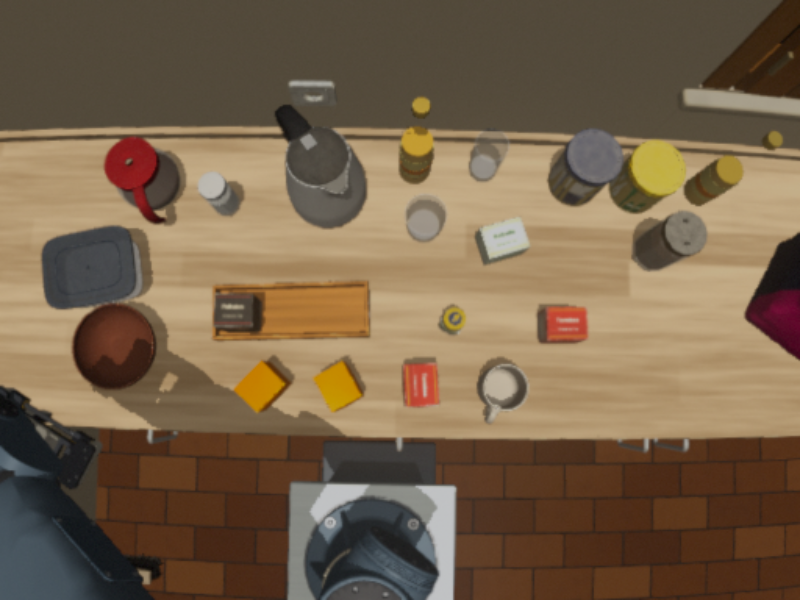

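View pics/scene0.png

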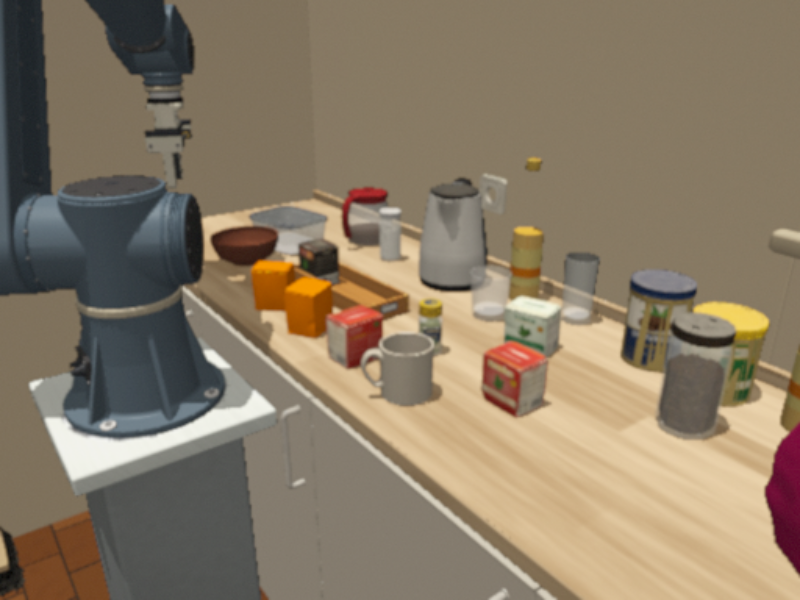

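Top view (800x600): tray at (292,311) with the black box at its left (+y) end. The green box is at (503,240). There are two red candidates, (421,384) and (565,323). Image right is −y, the robot's right, so (565,323) is the one meant. The two orange boxes, (261,387) and (338,386), are decoys. The scene view agrees: red boxes at (354,335) and (514,378), green box at (532,325).

```bash
cat >> h.py <<'E'
def obj(W,cx,cy,R,z0,z1,im=None):
    m=(np.hypot(W[...,0]-cx,W[...,1]-cy)<R)&(W[...,2]>z0)&(W[...,2]<z1)
    n,l=cv2.connectedComponents(m.astype(np.uint8)); 
    k=np.argmax(np.bincount(l[m]))
    P=W[l==k]; 
    (c,s,a)=cv2.minAreaRect(P[:,:2].astype(np.float32)*1000)
    # robust: percentile in the rect axes
    return dict(n=len(P),c=np.round(c,1),s=np.round(s,1),a=round(a,1),z=np.round(np.percentile(P[:,2],[5,50,95])*1000,1))
E
python3 - <<'E'
from h import *
D=np.load("top0.npz"); im,W=D["im"],D["W"]
S=.64
for n,(u,v) in dict(green=(503,240),red=(565,323),redL=(421,384),black=(236,312),tray=(310,311),ora=(338,386),orb=(261,387),kettle=(325,180),spice=(454,318),mug=(502,385),glass=(424,218)).items():
    p=W[int(v*S),int(u*S)]; print(n,np.round(p*1000,1))
    if n in("green","red","black","redL","ora"): print(obj(W,p[0],p[1],.07,.07,.1))
# tray rim
p=W[int(311*S),int(310*S)]
m=(abs(W[...,0]-p[0])<.085)&(abs(W[...,1]-p[1]+0.0)<.22)&(W[...,2]>.03)&(W[...,2]<.046)
n,l,st,_=cv2.connectedComponentsWithStats(m.astype(np.uint8))
for k in range(1,n):
    if st[k,4]>60:
        P=W[l==k]; print(st[k],cv2.minAreaRect(P[:,:2].astype(np.float32)*1000),np.median(P[:,2]))
a=cv2.resize(im[130:270,120:400,::-1],(800,400),interpolation=cv2.INTER_CUBIC); cv2.imwrite("pics/crop.png",a)
E
```

```text
green [ 615.  -234.3   81.1]
{'n': 603, 'c': array([ 618.7, -239.6]), 's': array([63.2, 84.6]), 'a': 17.8, 'z': array([76.6, 81.5, 85.2])}
red [ 459.4 -349.9   85.5]
{'n': 612, 'c': array([ 458.8, -355.8]), 's': array([61.9, 81.7]), 'a': 1.0, 'z': array([76.5, 81.9, 85.9])}
redL [343.4 -84.3  82.4]
{'n': 617, 'c': array([341.4, -84.7]), 's': array([79.4, 63.5]), 'a': 2.4, 'z': array([78.2, 82.1, 86. ])}
black [466.7 255.7  94.8]
{'n': 591, 'c': array([468. , 260.9]), 's': array([62.9, 74.8]), 'a': 1.4, 'z': array([78.5, 94.4, 98.6])}
tray [480.2 131.7   9.2]
ora [334.8  65.5  87.5]
{'n': 611, 'c': array([335.3,  67.6]), 's': array([74.3, 65.3]), 'a': 30.8, 'z': array([83. , 88.5, 92.7])}
orb [331.4 204.5  88.9]
kettle [677.6  87.1 216. ]
spice [ 462.8 -141.6   97.9]
mug [ 343.8 -246.6    5.2]
glass [673.5 -89.5  12.3]
[136 179 100  39 565] ((479.50677490234375, 166.59133911132812), (106.82393646240234, 300.57861328125), 2.89772891998291) 0.038934046878326634
```

View pics/crop.png

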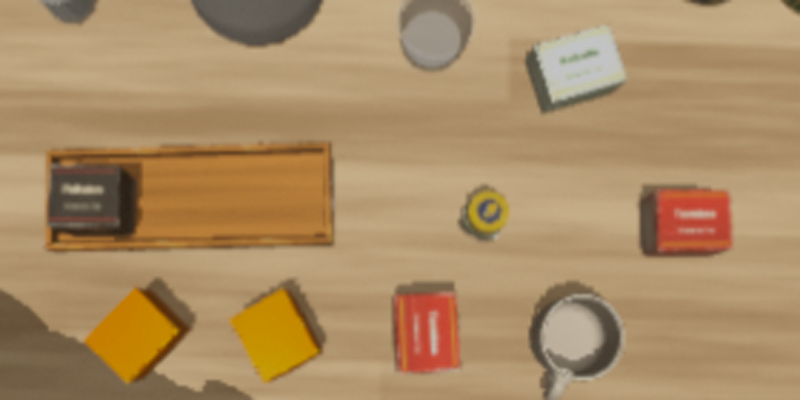

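The crop shows the red candidates at (425,330) and (690,222). The right-hand one is the red tea box meant. The green box is at (578,68), and the black box is in the tray at (88,198). Next I refine the tray's yaw and check the clearances.

```bash
python3 - <<'E'
from h import *
D=np.load("top0.npz"); W=D["W"]*1000
X,Y,Z=W[...,0],W[...,1],W[...,2]
m=(abs(X-480)<70)&(abs(Y-166)<170)&(Z>25)&(Z<50)
for side in(1,-1):
    pts=[]
    for y in range(30,300,10):
        b=m&(abs(Y-y)<5)
        if b.any(): pts.append((y,side*np.max(side*X[b])))
    p=np.array(pts,np.float32); l=cv2.fitLine(p,cv2.DIST_HUBER,0,.01,.01).ravel()
    print("long",side,np.degrees(np.arctan(l[1]/l[0])),"x at y=166:",l[3]+(166-l[2])*l[1]/l[0])
for side in(1,-1):
    e=[side*np.max(side*Y[m&(abs(X-x)<4)]) for x in range(435,530,8)]; print("end",side,np.round(e))
for n,q in dict(kettle=(Y>-10)&(Y<350)&(X>540)&(X<800)&(Z>100),right=(Y<-60)&(Y>-330)&(X>540)&(X<800)&(Z>100)).items():
    for z in(100,130,160,200): 
        b=q&(Z>z); print(n,z,np.round([X[b].min(),Y[b].min(),Y[b].max(),Z[b].max()]) if b.any() else None)
# boxes: top plane only, alternative: scene camera
D=np.load("scene0.npz"); Ws=D["W"]
for n,c in dict(green=(.618,-.239),red=(.459,-.355),black=(.468,.261)).items(): print(n,obj(Ws,*c,.075,.05,.1))
E
```

```text
long 1 -2.8130171 x at y=166: 529.01904
long -1 -2.8783443 x at y=166: 426.6728
end 1 [314. 314. 315. 315. 316. 316. 316. 317. 318. 318. 319. 319.]
end -1 [16. 16. 16. 16. 17. 17. 17. 17. 18. 18. 18. 19.]
kettle 100 [651.  33. 335. 225.]
kettle 130 [656.  37. 175. 225.]
kettle 160 [657.  43. 175. 225.]
kettle 200 [657.  47. 175. 225.]
right 100 [ 745. -240.  -60.  303.]
right 130 [ 746. -239.  -61.  303.]
right 160 [763. -84. -61. 303.]
right 200 [763. -84. -61. 303.]
green {'n': 662, 'c': array([ 620.3, -242.9]), 's': array([70.8, 85.5]), 'a': 15.9, 'z': array([52.9, 76.5, 84.1])}
red {'n': 913, 'c': array([ 458. , -358.2]), 's': array([67. , 84.5]), 'a': 1.5, 'z': array([52.6, 78.3, 84.4])}
black {'n': 437, 'c': array([466.9, 259.9]), 's': array([68.6, 85.1]), 'a': 2.4, 'z': array([54.3, 81.2, 97. ])}
```

Call:
{"name": "play_rows", "arguments": {"steps": [[[0,0,0,0,0,0.138,-1],[0,0,0,0,0,0.138,-1],[0,0,0,0,0,0.138,-1],[0,0,0,0,0,0.138,-1],[0,0,0,0,0,0.138,-1]]]}}

```text
time: 0.6
tool_pos: [0.2464, 0.4915, 0.2183]
orientation: [[-0.399, 0.917, -0.0], [0.917, 0.399, -0.001], [-0.0, -0.001, -1.0]]
contact_force: [-0.6, -0.3, 0.8]
finger_gap: 0.0932
grip_force: 0.0
```

Call:
{"name": "play_rows", "arguments": {"steps": [[[0,0,0,0,0,0.138,-1],[0,0,0,0,0,0.138,-1],[0,0,0,0,0,0.138,-1],[-20,10,0,0,0,0,-1],[-40,20,0,0,0,0,-1]]]}}

```text
time: 1.1
tool_pos: [0.2762, 0.4321, 0.2181]
orientation: [[-0.004, 1.0, -0.0], [1.0, 0.004, -0.0], [-0.0, -0.0, -1.0]]
contact_force: [1.2, -0.6, 0.4]
finger_gap: 0.0931
grip_force: 0.0
```

Call:
{"name": "play_rows", "arguments": {"steps": [[[-42,21,0,0,0,0,-1],[-42,21,0,0,0,0,-1],[-42,21,0,0,0,0,-1],[-42,21,0,0,0,0,-1],[-42,21,0,0,0,0,-1]]]}}

```text
time: 1.6
tool_pos: [0.3824, 0.2201, 0.2186]
orientation: [[-0.002, 1.0, -0.0], [1.0, 0.002, -0.0], [-0.0, -0.0, -1.0]]
contact_force: [0.4, 0.7, 0.4]
finger_gap: 0.0928
grip_force: 0.0
```

Call:
{"name": "play_rows", "arguments": {"steps": [[[-42,21,0,0,0,0,-1],[-42,21,0,0,0,0,-1],[-42,21,0,0,0,0,-1],[-42,21,0,0,0,0,-1],[-42,21,0,0,0,0,-1]]]}}

```text
time: 2.1
tool_pos: [0.4878, 0.0102, 0.2185]
orientation: [[-0.002, 1.0, -0.0], [1.0, 0.002, 0.0], [0.0, -0.0, -1.0]]
contact_force: [0.7, 0.2, 0.6]
finger_gap: 0.0929
grip_force: 0.0
```

Call:
{"name": "play_rows", "arguments": {"steps": [[[-42,21,0,0,0,0,-1],[-42,21,0,0,0,0,-1],[-42,21,0,0,0,0,-1],[-42,21,0,0,0,0,-1],[-42,21,0,0,0,0,-1]]]}}

```text
time: 2.6
tool_pos: [0.5933, -0.1995, 0.2183]
orientation: [[-0.002, 1.0, -0.001], [1.0, 0.002, 0.0], [0.0, -0.001, -1.0]]
contact_force: [0.9, 1.8, 0.5]
finger_gap: 0.0931
grip_force: 0.0
```

Call:
{"name": "play_rows", "arguments": {"steps": [[[-40,28,0,0,0,0,-1],[0,0,0,0,0,-0.1,-1],[0,0,0,0,0,-0.1,-1],[0,0,0,0,0,-0.1,-1],[0,0,0,0,0,0,-1]]]}}

```text
time: 3.1
tool_pos: [0.6208, -0.2376, 0.2181]
orientation: [[-0.299, 0.954, -0.001], [0.954, 0.299, 0.0], [0.001, -0.001, -1.0]]
contact_force: [-0.9, -0.2, 0.3]
finger_gap: 0.0932
grip_force: 0.0
```

Call:
{"name": "play_rows", "arguments": {"steps": [[[-2,-3,40,0,0,0,-1],[0,0,45,0,0,0,-1],[0,0,45,0,0,0,-1],[0,0,32,0,0,0,-1],[0,0,16,0,0,0,-1]]]}}

```text
time: 3.6
tool_pos: [0.6172, -0.2396, 0.0374]
orientation: [[-0.295, 0.956, -0.004], [0.956, 0.295, 0.002], [0.003, -0.003, -1.0]]
contact_force: [0.1, -0.2, -0.0]
finger_gap: 0.0927
grip_force: 0.0
```

Call:
{"name": "play_rows", "arguments": {"steps": [[[0,0,0,0,0,0,0],[0,0,0,0,0,0,1],[0,0,0,0,0,0,1],[0,0,0,0,0,0,1],[0,0,0,0,0,0,1]]], "newtons": 15}}

```text
time: 4.1
tool_pos: [0.6199, -0.2408, 0.0427]
orientation: [[-0.297, 0.955, 0.003], [0.955, 0.297, -0.001], [-0.002, 0.003, -1.0]]
contact_force: [1.4, 0.8, 6.8]
finger_gap: 0.0668
grip_force: 15.0
```

Call:
{"name": "play_rows", "arguments": {"steps": [[[0,0,-15,0,0,0,1],[0,0,-30,0,0,0,1],[0,0,-40,0,0,0,1],[0,0,-30,0,0,0,1],[0,0,0,0,0,0.08,1]]], "newtons": 20}}

```text
time: 4.6
tool_pos: [0.6204, -0.2413, 0.1617]
orientation: [[-0.22, 0.976, 0.007], [0.976, 0.22, -0.003], [-0.005, 0.006, -1.0]]
contact_force: [0.1, -0.8, -1.5]
finger_gap: 0.0667
grip_force: 20.0
```

Call:
{"name": "play_rows", "arguments": {"steps": [[[0,0,0,0,0,0.09,1],[0,0,0,0,0,0.08,1],[15,-4,0,0,0,0,1],[30,-9,0,0,0,0,1],[40,-12,0,0,0,0,1]]]}}

```text
time: 5.1
tool_pos: [0.5884, -0.1559, 0.156]
orientation: [[-0.053, 0.999, 0.0], [0.999, 0.053, -0.0], [-0.0, 0.0, -1.0]]
contact_force: [-0.6, 1.1, -1.2]
finger_gap: 0.0669
grip_force: 20.0
```

Call:
{"name": "play_rows", "arguments": {"steps": [[[40,-12,0,0,0,0,1],[40,-12,0,0,0,0,1],[40,-12,0,0,0,0,1],[40,-12,0,0,0,0,1],[40,-12,0,0,0,0,1]]]}}

```text
time: 5.6
tool_pos: [0.5173, 0.0419, 0.1562]
orientation: [[-0.055, 0.998, 0.0], [0.998, 0.055, 0.0], [0.0, 0.0, -1.0]]
contact_force: [0.1, 1.0, -2.8]
finger_gap: 0.067
grip_force: 20.0
```

Call:
{"name": "play_rows", "arguments": {"steps": [[[38,-10,0,0,0,0,1],[40,-10,0,0,0,0,1],[32,-8,0,0,0,0,1],[16,-4,0,0,0,0,1],[0,0,0,0,0,0,1]]]}}

```text
time: 6.1
tool_pos: [0.479, 0.166, 0.1562]
orientation: [[-0.057, 0.998, -0.0], [0.998, 0.057, 0.0], [0.0, -0.0, -1.0]]
contact_force: [-0.4, -0.4, -1.6]
finger_gap: 0.0666
grip_force: 20.0
```

```bash
python3 - <<'E'
from h import *
im,d,W=cloud("scene"); cv2.imwrite("pics/s1.png",cv2.resize(im[140:240,130:270,::-1],(700,500)))
im,d,W=cloud("top"); cv2.imwrite("pics/t1.png",cv2.resize(im[160:240,120:260,::-1],(700,400)))
s=r.read_state();print(s["time"],s["tool_pos"],np.round(s["orientation"],3).tolist(),s["finger_gap"])
print(obj(W,.467,.261,.06,.07,.105))
E
```

```text
6.2 [0.47996611 0.16407605 0.15601319] [[-0.054, 0.999, 0.0], [0.999, 0.054, -0.0], [-0.0, 0.0, -1.0]] 0.0668483878460091Traceback (most recent call last):
  File "<stdin>", line 5, in <module>
  File "h.py", line 15, in obj
    k=np.argmax(np.bincount(l[m]))
    return _wrapfunc(a, 'argmax', axis=axis, out=out, **kwds)
    return bound(*args, **kwds)
ValueError: attempt to get argmax of an empty sequence
```

View pics/s1.png

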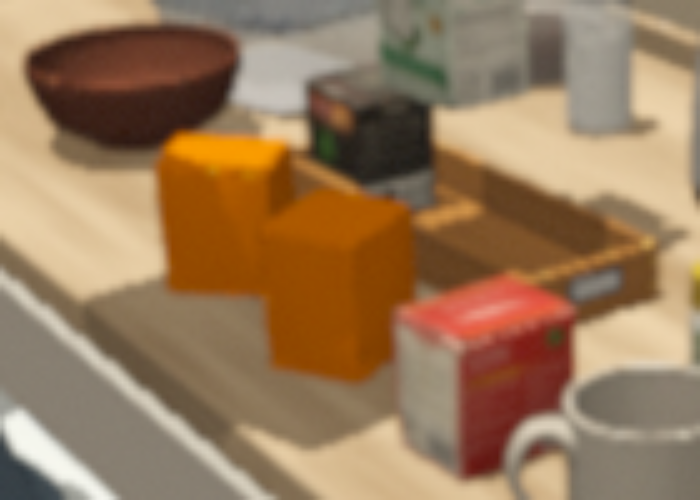

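The green box hangs upright in the gripper at (455,50) over the tray, with the black box at (370,140) still in place. I'll measure where the held box's −y face is.

```bash
python3 - <<'E'
from h import *
im,d,W=cloud("scene"); W=W*1000
T=np.radians(2.85); R=np.array([[np.cos(T),np.sin(T)],[-np.sin(T),np.cos(T)]])
q=(W[...,:2]-[478.5,166.7])@R.T; Z=W[...,2]
m=(abs(q[...,0])<22)&(q[...,1]>-70)&(q[...,1]<-10)&(Z>118)&(Z<150)
print("green -y face tray-y",m.sum(),np.percentile(q[m][:,1],[10,50,90]))
m=(abs(q[...,0]+6)<22)&(q[...,1]>30)&(q[...,1]<80)&(Z>50)&(Z<90)
print("black -y face",m.sum(),np.percentile(q[m][:,1],[10,50,90]))
m=(abs(q[...,0])<32)&(q[...,1]>-165)&(q[...,1]<-135)&(Z>10)&(Z<35)
print("tray end",m.sum(),np.percentile(q[m][:,1],[10,50,90]))
m=(abs(q[...,1])<60)&(q[...,0]<-20)&(q[...,0]>-50)&(Z>118)&(Z<195)
print("green -x",m.sum(),np.percentile(q[m][:,0],[10,50,90]))
zz=Z[(abs(q[...,0])<30)&(abs(q[...,1])<60)&(Z>90)&(Z<150)]; print("bottom z",np.percentile(zz,[0.5,2,5]))
E
```

```text
green -y face tray-y 106 [-48.8466243  -46.24945397 -43.29801104]
black -y face 130 [55.87632501 59.71405862 63.05581867]
tray end 109 [-153.96847402 -151.52207745 -147.9828457 ]
green -x 368 [-42.6398714  -30.87657676 -24.99486038]
bottom z [ 92.67497608 105.59135861 115.0012616 ]
```

Call:
{"name": "play_rows", "arguments": {"steps": [[[3,0,30,0,0,0,1],[0,0,35,0,0,0,1],[0,0,25,0,0,0,1],[0,0,12,0,0,0,1],[0,0,4,0,0,0,1]]]}}

```text
time: 6.75
tool_pos: [0.4801, 0.1662, 0.0489]
orientation: [[-0.051, 0.999, -0.001], [0.999, 0.051, -0.0], [-0.0, -0.001, -1.0]]
contact_force: [-0.6, -0.4, -2.5]
finger_gap: 0.067
grip_force: 20.0
```

Call:
{"name": "play_rows", "arguments": {"steps": [[[0,0,0,0,0,0,1],[0,0,0,0,0,0,1],[0,0,0,0,0,0,1],[0,0,0,0,0,0,1],[0,0,0,0,0,0,1]]]}}

```text
time: 7.25
tool_pos: [0.4805, 0.167, 0.0501]
orientation: [[-0.052, 0.999, 0.001], [0.999, 0.052, 0.0], [0.0, 0.001, -1.0]]
contact_force: [-0.0, -0.3, -2.2]
finger_gap: 0.0669
grip_force: 20.0
```

Call:
{"name": "play_rows", "arguments": {"steps": [[[0,0,1,0,0,0,1],[0,0,1,0,0,0,1],[0,0,0,0,0,0,1],[0,0,0,0,0,0,0.4],[0,0,0,0,0,0,-1]]]}}

```text
time: 7.75
tool_pos: [0.4806, 0.1671, 0.0481]
orientation: [[-0.052, 0.999, 0.001], [0.999, 0.052, 0.0], [0.0, 0.001, -1.0]]
contact_force: [-0.0, -0.4, -0.2]
finger_gap: 0.0711
grip_force: 0.0
```

Call:
{"name": "play_rows", "arguments": {"steps": [[[0,0,0,0,0,0,-1],[0,0,0,0,0,0,-1],[0,0,-20,0,0,0,-1],[0,0,-40,0,0,0,-1],[0,0,-45,0,0,0,-1]]]}}

```text
time: 8.25
tool_pos: [0.4796, 0.1667, 0.153]
orientation: [[-0.052, 0.999, -0.003], [0.999, 0.052, -0.001], [-0.001, -0.003, -1.0]]
contact_force: [2.0, 0.6, -0.1]
finger_gap: 0.0932
grip_force: 0.0
```

Call:
{"name": "play_rows", "arguments": {"steps": [[[-20,-2,-25,0,0,0,-1],[-42,-4,0,0,0,0,-1],[-42,-4,0,0,0,0,-1],[-42,-4,0,0,0,0,-1],[-42,-4,0,0,0,0,-1]]]}}

```text
time: 8.75
tool_pos: [0.4718, -0.0233, 0.1777]
orientation: [[-0.052, 0.999, 0.0], [0.999, 0.052, -0.0], [-0.0, 0.0, -1.0]]
contact_force: [0.7, -0.7, -0.6]
finger_gap: 0.0931
grip_force: 0.0
```

Call:
{"name": "play_rows", "arguments": {"steps": [[[-42,-4,0,0,0,0,-1],[-42,-4,0,0,0,0,-1],[-42,-4,0,0,0,0,-1],[-42,-4,0,0,0,0,-1],[-42,-4,0,0,0,0,-1]]]}}

```text
time: 9.25
tool_pos: [0.4627, -0.2343, 0.1776]
orientation: [[-0.052, 0.999, 0.0], [0.999, 0.052, -0.0], [-0.0, 0.0, -1.0]]
contact_force: [0.7, -0.4, 0.6]
finger_gap: 0.0931
grip_force: 0.0
```

Call:
{"name": "play_rows", "arguments": {"steps": [[[-42,-4,0,0,0,0,-1],[-42,-4,0,0,0,0,-1],[-30,-2,0,0,0,0,-1],[-10,0,0,0,0,0.03,-1],[0,0,0,0,0,0,-1]]]}}

```text
time: 9.75
tool_pos: [0.4593, -0.3574, 0.1772]
orientation: [[-0.019, 1.0, -0.0], [1.0, 0.019, 0.0], [0.0, -0.0, -1.0]]
contact_force: [-0.9, 0.2, 0.6]
finger_gap: 0.0928
grip_force: 0.0
```

```bash
python3 - <<'E'
from h import *
im,d,W=cloud("top"); cv2.imwrite("pics/t2.png",cv2.resize(im[120:260,120:400,::-1],(800,400),interpolation=cv2.INTER_CUBIC))
ob=lambda n,*a: print(n,obj(W,*a))
T=np.radians(2.85); R=np.array([[np.cos(T),np.sin(T)],[-np.sin(T),np.cos(T)]])
for n,c in dict(black=(.467,.261),green=(.48,.167)).items():
    o=obj(W,*c,.055,.075,.105); print(n,o,R@(o["c"]-[478.5,166.7]))
s=r.read_state();print(s["time"],s["tool_pos"],s["orientation"].round(3).tolist())
E
```

```text
black {'n': 577, 'c': array([468. , 261.9]), 's': array([62.4, 74.3]), 'a': 0.9, 'z': array([84.4, 94.5, 98.8])} [-5.75353805 95.60432417]
green {'n': 591, 'c': array([477.8, 166.6]), 's': array([60.9, 79.5]), 'a': 2.2, 'z': array([83. , 88.3, 92. ])} [-0.70410633 -0.06507135]
9.8 [ 0.45944025 -0.35625858  0.17728121] [[-0.021, 1.0, -0.0], [1.0, 0.021, 0.001], [0.001, -0.0, -1.0]]
```

View pics/t2.png

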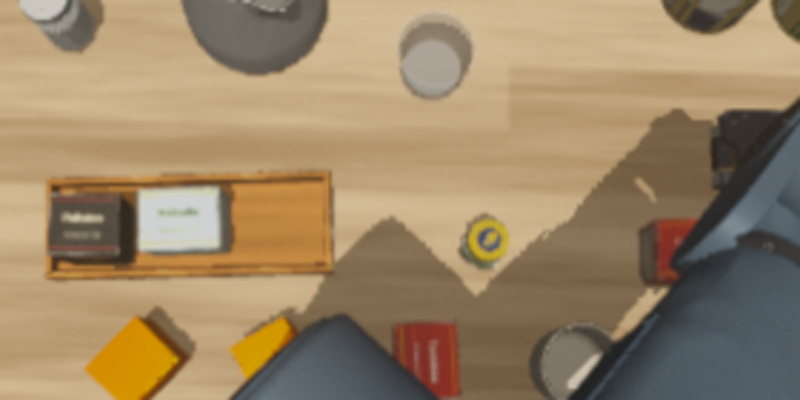

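The green box stands in the tray at (180,219), beside the black box at (87,227). The tray hasn't moved, and the arm is over the red box at (668,250). About 102 mm is left for the 82 mm red box.

Call:
{"name": "play_rows", "arguments": {"steps": [[[0,0,30,0,0,0,-1],[0,0,40,0,0,0,-1],[0,0,35,0,0,0,-1],[0,0,20,0,0,0,-1],[0,0,12,0,0,0,-1]]]}}

```text
time: 10.3
tool_pos: [0.4593, -0.3547, 0.0391]
orientation: [[-0.024, 1.0, -0.002], [1.0, 0.024, 0.002], [0.002, -0.002, -1.0]]
contact_force: [-0.5, 0.1, 0.1]
finger_gap: 0.0928
grip_force: 0.0
```

Call:
{"name": "play_rows", "arguments": {"steps": [[[0,0,0,0,0,0,0],[0,0,0,0,0,0,1],[0,0,0,0,0,0,1],[0,0,0,0,0,0,1],[0,0,0,0,0,0,1]]], "newtons": 20}}

```text
time: 10.8
tool_pos: [0.46, -0.3572, 0.0418]
orientation: [[-0.022, 1.0, 0.001], [1.0, 0.022, -0.001], [-0.001, 0.001, -1.0]]
contact_force: [-0.8, 1.6, 7.6]
finger_gap: 0.0668
grip_force: 20.0
```

Call:
{"name": "play_rows", "arguments": {"steps": [[[0,0,-15,0,0,0,1],[0,0,-35,0,0,0,1],[0,0,-45,0,0,0,1],[0,0,-30,0,0,-0.03,1],[0,0,0,0,0,0,1]]]}}

```text
time: 11.3
tool_pos: [0.461, -0.3582, 0.171]
orientation: [[-0.053, 0.999, 0.006], [0.999, 0.053, -0.005], [-0.006, 0.006, -1.0]]
contact_force: [0.4, 0.0, -1.7]
finger_gap: 0.0669
grip_force: 20.0
```

Call:
{"name": "play_rows", "arguments": {"steps": [[[15,2,0,0,0,0,1],[30,3,0,0,0,0,1],[40,4,0,0,0,0,1],[40,4,0,0,0,0,1],[40,4,0,0,0,0,1]]]}}

```text
time: 11.8
tool_pos: [0.4667, -0.1885, 0.1644]
orientation: [[-0.051, 0.999, -0.002], [0.999, 0.051, 0.001], [0.002, -0.002, -1.0]]
contact_force: [-0.1, 0.4, -1.7]
finger_gap: 0.0673
grip_force: 20.0
```

Call:
{"name": "play_rows", "arguments": {"steps": [[[40,4,0,0,0,0,1],[40,4,0,0,0,0,1],[40,4,0,0,0,0,1],[40,4,0,0,0,0,1],[40,4,0,0,0,0,1]]]}}

```text
time: 12.3
tool_pos: [0.4759, 0.0119, 0.1645]
orientation: [[-0.052, 0.999, -0.003], [0.999, 0.052, 0.0], [0.0, -0.003, -1.0]]
contact_force: [1.0, 0.1, -1.7]
finger_gap: 0.0665
grip_force: 20.0
```

Call:
{"name": "play_rows", "arguments": {"steps": [[[34,4,0,0,0,0,1],[20,3,0,0,0,0,1],[10,1,0,0,0,0,1],[0,0,0,0,0,0,1],[0,0,0,0,0,0,1]]]}}

```text
time: 12.8
tool_pos: [0.4816, 0.0734, 0.1652]
orientation: [[-0.052, 0.999, -0.001], [0.999, 0.052, -0.0], [-0.0, -0.001, -1.0]]
contact_force: [-0.6, -0.0, -1.3]
finger_gap: 0.0667
grip_force: 20.0
```

```bash
python3 - <<'E'
from h import *
im,d,W=cloud("scene"); W=W*1000
T=np.radians(2.85); R=np.array([[np.cos(T),np.sin(T)],[-np.sin(T),np.cos(T)]])
q=(W[...,:2]-[478.5,166.7])@R.T; Z=W[...,2]
m=(abs(q[...,0])<22)&(q[...,1]>-160)&(q[...,1]<-110)&(Z>130)&(Z<165)
print("red -y face",m.sum(),np.percentile(q[m][:,1],[10,50,90]))
m=(abs(q[...,0])<30)&(q[...,1]>-165)&(q[...,1]<-135)&(Z>10)&(Z<33)
print("tray end",m.sum(),np.percentile(q[m][:,1],[10,50,90]))
s=r.read_state();p=s["tool_pos"]*1000;print(s["time"],p,"tray",R@(p[:2]-[478.5,166.7]),s["orientation"].round(3).tolist())
E
```

```text
red -y face 127 [-136.25775943 -133.69152691 -130.84734271]
tray end 95 [-154.59868023 -151.17981613 -148.86925511]
12.85 [481.81367352  73.16222043 165.32511771] tray [ -1.34125198 -93.58684567] [[-0.051, 0.999, -0.001], [0.999, 0.051, -0.0], [-0.0, -0.001, -1.0]]
```

Call:
{"name": "play_rows", "arguments": {"steps": [[[-1,0,30,0,0,0,1],[0,0,35,0,0,0,1],[0,0,25,0,0,0,1],[0,0,16,0,0,0,1],[0,0,8,0,0,0,1]]]}}

```text
time: 13.35
tool_pos: [0.4815, 0.0719, 0.0503]
orientation: [[-0.051, 0.999, -0.002], [0.999, 0.051, -0.0], [-0.0, -0.002, -1.0]]
contact_force: [-0.1, 0.3, -1.0]
finger_gap: 0.067
grip_force: 20.0
```

Call:
{"name": "play_rows", "arguments": {"steps": [[[0,0,2,0,0,0,1],[0,0,0,0,0,0,1],[0,0,0,0,0,0,1],[0,0,0,0,0,0,1],[0,0,0,0,0,0,1]]]}}

```text
time: 13.85
tool_pos: [0.4825, 0.073, 0.0501]
orientation: [[-0.052, 0.999, 0.001], [0.999, 0.052, 0.0], [-0.0, 0.001, -1.0]]
contact_force: [-0.1, 0.4, -1.6]
finger_gap: 0.0669
grip_force: 20.0
```

Call:
{"name": "play_rows", "arguments": {"steps": [[[0,0,1,0,0,0,1],[0,0,1,0,0,0,1],[0,0,0,0,0,0,1],[0,0,0,0,0,0,0.4],[0,0,0,0,0,0,-1]]]}}

```text
time: 14.35
tool_pos: [0.4823, 0.0729, 0.0477]
orientation: [[-0.052, 0.999, 0.0], [0.999, 0.052, -0.0], [-0.0, 0.0, -1.0]]
contact_force: [0.4, 0.4, 0.2]
finger_gap: 0.0713
grip_force: 0.0
```

Call:
{"name": "play_rows", "arguments": {"steps": [[[0,0,0,0,0,0,-1],[0,0,0,0,0,0,-1],[0,0,-20,0,0,0,-1],[0,0,-40,0,0,0,-1],[0,0,-45,0,0,0,-1]]]}}

```text
time: 14.85
tool_pos: [0.4814, 0.0728, 0.1531]
orientation: [[-0.052, 0.999, -0.003], [0.999, 0.052, -0.0], [-0.0, -0.003, -1.0]]
contact_force: [0.4, -0.1, -0.4]
finger_gap: 0.0931
grip_force: 0.0
```

Call:
{"name": "play_rows", "arguments": {"steps": [[[-20,0,-30,0,0,0,-1],[-40,0,0,0,0,0,-1],[-40,0,0,0,0,0,-1],[-40,0,0,0,0,0,-1],[-40,0,0,0,0,0,-1]]]}}

```text
time: 15.35
tool_pos: [0.4914, -0.1084, 0.1828]
orientation: [[-0.052, 0.999, 0.0], [0.999, 0.052, -0.0], [-0.0, 0.0, -1.0]]
contact_force: [0.9, 0.7, -1.1]
finger_gap: 0.0932
grip_force: 0.0
```

Call:
{"name": "play_rows", "arguments": {"steps": [[[-40,0,0,0,0,0,-1],[-40,0,0,0,0,0,-1],[-20,0,0,0,0,0,-1],[0,0,0,0,0,0,-1],[0,0,0,0,0,0,-1]]]}}

```text
time: 15.85
tool_pos: [0.4965, -0.2064, 0.1824]
orientation: [[-0.051, 0.999, -0.001], [0.999, 0.051, 0.0], [0.0, -0.0, -1.0]]
contact_force: [0.2, -0.2, -0.8]
finger_gap: 0.0929
grip_force: 0.0
```

```bash
python3 - <<'E'
from h import *
im,d,W=cloud("top"); a=cv2.resize(im[150:250,120:260,::-1],(560,400),interpolation=cv2.INTER_CUBIC)
T=np.radians(2.85); R=np.array([[np.cos(T),np.sin(T)],[-np.sin(T),np.cos(T)]])
for n,c in dict(black=(.467,.261),green=(.48,.167),red=(.482,.073)).items():
    o=obj(W,*c,.055,.075,.105); print(n,o,R@(o["c"]-[478.5,166.7]))
im,d,W=cloud("scene"); b=cv2.resize(im[140:240,130:270,::-1],(560,400)); cv2.imwrite("pics/f.png",cv2.resize(np.vstack([a,b]),(420,600)))
s=r.read_state();print(s["time"],s["tool_pos"],s["contact_force"])
E
```

```text
black {'n': 579, 'c': array([468. , 261.5]), 's': array([62.9, 73.9]), 'a': 1.1, 'z': array([84.8, 94.5, 98.9])} [-5.7734266  95.20481892]
green {'n': 590, 'c': array([477.5, 166.8]), 's': array([60.7, 79.3]), 'a': 2.6, 'z': array([83.8, 88.2, 92. ])} [-0.99379099  0.14959769]
red {'n': 590, 'c': array([481.1,  73.8]), 's': array([61. , 78.7]), 'a': 3.7, 'z': array([83.6, 88.3, 92.3])} [ -2.0223315  -92.91437012]
15.95 [ 0.4967012  -0.20565234  0.18256439] [-0.49037672 -0.06196804 -0.23582298]
```

View pics/f.png

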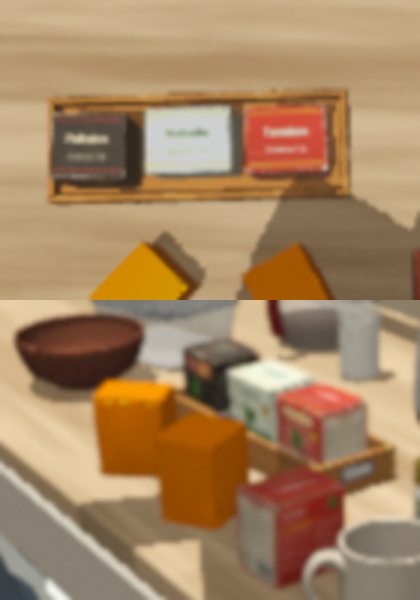

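All three boxes stand upright in one row in the tray: black at (90,147), green at (188,140) and red at (286,138). The red and green tops are level at about 88 mm and the black top is at 94 mm. The arm is clear, so I'm handing in.

```bash
python3 -c "
from rig import r
print(r.sign_off())"
```

```text
the job is handed in; nothing more can be done
None
```

The job is handed in: the green and red tea boxes now stand upright on the tray floor in one row with the black one, finished in about 16 s with nothing else touched.

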